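# Unclip the charged lamp battery from its charger

## Robot

A 7-joint arm with a two-finger parallel gripper is mounted at the origin on the work surface. World frame = base frame: x ahead of the robot, y to its left, z up, the work surface at z = 0. Lengths are in m, angles in rad, forces in N, time in s.
With the tool pointing down it reaches from about 0.4 to 0.875 m from the base axis. Payload 6.5 kg.
Tool frame: the origin (TCP) lies at the very end of the fingers, on their centre line; the grasp point (between the pads) lies 19 mm behind it; z points along the fingers, y is the line along which they close (so a half turn about z gives the same grasp; the last joint's range is limited). The gripper opens to 85 mm and grips with 20 to 120 N. Pads are 22 mm wide; open, the fingers measure 114 mm over their backs; the gripper's body (76 mm by 85 mm) begins 54 mm behind the grasp point. The pads swing forward as they close: fully open they stand 13 mm farther back than shut.
Start: joints at [-1.39, 0.536, -0.004, 1.538, 0.003, 1.067, -0.071], TCP at [0.159, 0.63, 0.231] pointing down, gripper open.
Joint ranges: [-2.7, 2.7], [-0.37, 2.16], [-1.27, 1.26], [0.24, 2.4], [-1.31, 4.45], [0.19, 1.91], [-2.76, 2.76]. Speed limits (rad/s): [2.39, 2.39, 3.14, 3.14, 3.14, 3.14, 3.14].

## Interface

Orientations are given as a unit quaternion [w, x, y, z].
In Python, from rig import r gives the robot as it stands.
- The arm moves only by the shell command python3 -m pendant 'ROWS' [FORCE]. ROWS is JSON, a list of rows, each an object of numbers: "claw": the closure, from -1 (fully open) to 1 (shut); "tx", "ty", "tz": the shift along the tool's x, y, z in units of 30 mm (1.0 is 30 mm); "ax", "ay", "az": the turn, a rotation vector about the tool's x, y, z in units of 8 degrees (1.0 is 8 degrees). In form: [{"claw": .., "tx": .., "ty": .., "tz": .., "ax": .., "ay": .., "az": ..}, ...]. A call has 1 to 10 rows; each row is the pose to reach, as a shift and turn from the pose commanded when the call began, along the tool's axes at that moment; what a row does not reach only later rows make up. A row lasts 1/10 s, in which the tool goes at most 50 mm and 8.59 degrees, less where a joint would pass 70% of its speed; a pose out of reach is approached as far as the arm can. A call with a gripper value outside its range is refused whole. The fingers move at their own pace and stop on an object; FORCE is the grip in N (left out, the last holds). Time passes only in rows, so rows that repeat a pose let the fingers close. It gives the time, the measured TCP pose, the force, the opening and the grip force at its end, in the units of the state.
- r.get_obs(): the state, without advancing time (a new reading comes with each control period).
- r.get_image(name): name is "scene" or "top" or "wrist"; returns a dict with "image" (384x512x3 uint8, blue, green, red), "depth" (384x512 float32, m along the optical axis (not along the pixel's ray), 0 where there is no reading), "fx", "fy", "cx", "cy" (pixels), "position" and "rotation" of the camera in the world; the wrist camera has in their place "mount" (4x4, takes a point from camera to tool coordinates, whose origin is the TCP and whose axes are the flange's). Camera axes: x right, y down, z forward; pixel columns grow to the right and rows downward; lengths in m; the calibration is good to about 2 mm. A picture is of the moment at which its call begins: read the wrist's pose just before it.
- r.job_done(): hands the job in; it is judged then, once.
The state is a dict: "clock": time; "q": joint angles; "qvel": joint speeds; "tau": joint torques, N m; "tcp_pos": TCP position; "ee_rot": TCP orientation; "ft_force": force on the tool from outside, world axes, zero at the start; "torque": the same for the moment, N m; "finger_gap": finger opening in m; "gripper_force": force on a finger pad.
Only numpy, scipy, OpenCV 4.12 (cv2) and the standard library are available. Lean on these libraries where they do the work, as an engineer would, in place of code of your own. Each camera call takes 0.05 s, during which the arm holds its last target. There are 200 camera calls.

## Task

One of the two lamp battery packs on the mineral stall is charged: the one with the green stripes. Hold down the orange button on its top and, keeping it down, slide the pack straight out of its charger until it is clear of the hood, without forcing anything; then lay it flat, button up, in the teal tray, without dropping it. Leave the red-striped pack clipped in its charger and do not disturb the mineral specimens or the roll of tape.

Things in the scene. Friction and masses are not known exactly. Their poses are not given: they have to be found in the camera images.
- pack_green_mid (a point): Centre of the charged battery pack's body, half-way up (18 mm above its underside). Loose black box 130 (x) x 56 (y) x 36 (z) mm, about 0.4 kg, green stripes on the front of its top and its sides. Its z is up; its own -x is the front, the way it slides out of the charger. In the charger its underside is 14 mm above the table. The orange button stands on its top.
- button_green_pad (a point): Usual place of the middle of the flat top of the green pack's orange button, 35 mm above and 22 mm in front (-x) of the pack's centre (a point fixed to the pack). The pad really lies between 4 mm higher and 9 mm lower than this: feel for it. Flat pad 34 (x) x 44 (y) mm; from 17 mm in front of this point a ridge 6 mm thick, 7 mm high runs along its edge: a fingertip on the pad can drag it.
- hood_green (a point): Middle of the white roof (with a light bar in the pack's colour) of the green pack's charger hood, 77 mm above the table, 68 (x) x 71 (y) mm. The button is sprung: moves from 3 N, frees the pack at 6 mm (6.6 N), hard stop at 9 mm (8.4 N). A tongue under the hood with a tooth hooks behind two cross bars: keep it down for the first 40 mm of the slide or it clips again.
- charger_green: The green pack's charger, grey, fixed. Origin on the table below the clipped pack's centre; -x is the way the pack slides out. Deck 14 mm high, 50 mm wide (less than the pack), x = -150 to 8 mm; socket and hood x = 7 to 75 mm. The pack's rear 58 mm are under the hood: clear after a slide of 60 mm. A lip at the deck's front end, 8 mm high, stops it after 80 mm.
- pack_red_mid (a point): Centre of the body of the other pack, same shape, with red stripes: still charging, stays where it is.
- charger_red: The charger that holds the red-striped pack, same shape and axes as the other charger, fixed.
- tray: Shallow teal tray, fixed, 200 (x) x 150 (y) mm outside, rim 14 mm high and 5 mm thick, floor 5 mm thick; origin at the centre of its underside, on the table.
- amethyst_mid (a point): Middle (20 mm up) of a loose violet crystal specimen on a white plate 70 x 55 mm, 55 mm high.
- chalcanthite_mid (a point): Middle (20 mm up) of a loose turquoise crystal specimen on a white plate 70 x 55 mm, 55 mm high.
- tape_roll_mid (a point): Middle (12 mm up) of a loose roll of paper tape lying flat, 68 mm across, 24 mm high.
Things that resemble listed ones, but are neither listed nor needed, are in the scene too. Leave any blue look-alike of the part that bears pack_green_mid alone. Leave any blue look-alike of the charger_green alone.

How it is judged:
On the way:
1. the green-striped pack has been slid out along the deck, clear of the hood, and still lies on the deck (x of pack_green_mid in the frame of charger_green below -0.06 m and height (world z) of pack_green_mid below 0.042 m), for 0.1 s.
At the end, for the whole second after the job is handed in: The green-striped pack lies at rest flat on the tray's floor (within 4 mm of that height, tilt below 0.06 rad, button up, its centre within 60 mm along and 50 mm across of the tray's centre), and the red-striped pack is still clipped in its charger, within 10 mm of where it was (x of pack_green_mid in the frame of tray between -0.06 and 0.06 m and y of pack_green_mid in the frame of tray between -0.05 and 0.05 m and z of pack_green_mid in the frame of tray between 0.018 and 0.027 m and angle between pack_green_mid's own z axis and vertical below 0.06 rad and linear speed of pack_green below 0.02 m/s and distance of pack_red_mid from where it was at the start of the episode below 0.01 m); the robot touches nothing.
It fails at once if the green-striped pack or the fingers are pressed or pulled against its charger with more than 60 N (contact force between any of pack_green, the fingers, the arm and charger_green above 60 N).
It fails at once if the green-striped pack is let go with its underside more than 37 mm above the table (height (world z) of pack_green_mid above 0.055 m and contact force between the fingers and pack_green below 0.01 N).
It fails at once if the red-striped pack is moved more than 10 mm (distance of pack_red_mid from where it was at the start of the episode above 0.01 m).
It fails at once if a specimen or the tape roll is pushed more than 25 mm (distance of any of amethyst_mid, chalcanthite_mid, tape_roll_mid from where it was at the start of the episode above 0.025 m).
It also fails if it takes over 70 s, if anything falls off the work surface, if the arm or the gripper's body presses on something with over 40 N, if the wrist force passes 120 N, or if a joint passes its speed limit or range.

## Working session

There is one attempt and no reset: what is moved stays moved. The work goes in short steps, Python scripts to look and compute and a shell command to move; the robot and the scene stay as the last step left them, time stands still between calls to the robot, and variables do not carry over. Pictures are saved under pics/ and viewed, at most 10 in all, crops included, and the job is handed in when it is done.

```bash
mkdir -p pics
cat > h.py <<'E'
from rig import r
import numpy as np, cv2
from scipy.spatial.transform import Rotation as R
def snap(n):
    o=r.get_obs(); d=r.get_image(n)
    if 'mount' in d:
        T=np.eye(4); q=o['ee_rot']; T[:3,:3]=R.from_quat([q[1],q[2],q[3],q[0]]).as_matrix(); T[:3,3]=o['tcp_pos']
        C=T@np.array(d['mount']); d['position']=C[:3,3]; d['rotation']=C[:3,:3]
    d['position']=np.array(d['position']); d['rotation']=np.array(d['rotation']); return d
def cloud(d):
    v,u=np.mgrid[0:384,0:512]; z=d['depth']
    p=np.stack([(u-d['cx'])/d['fx']*z,(v-d['cy'])/d['fy']*z,z],-1)
    return p@d['rotation'].T+d['position']
E
python3 - <<'E'
from h import *
o=r.get_obs(); print({k:np.round(v,3).tolist() for k,v in o.items()})
a=snap('top');b=snap('scene')
np.savez('s.npz',top=cloud(a),tim=a['image'],sc=cloud(b),sim=b['image'])
cv2.imwrite('pics/a.png',cv2.resize(a['image'],(800,600)));cv2.imwrite('pics/b.png',cv2.resize(b['image'],(800,600)))
for d in(a,b):print(d['position'],d['rotation'].round(2).tolist(),d['fx'])
E
```

```text
{'clock': 0.0, 'q': [-1.39, 0.537, -0.004, 1.539, 0.003, 1.067, -0.071], 'qvel': [-0.0, -0.001, -0.002, -0.001, 0.001, 0.002, -0.0], 'tau': [-0.0, -58.342, 1.049, -25.91, 0.012, 0.01, -0.0], 'tcp_pos': [0.159, 0.63, 0.23], 'ee_rot': [-0.0, 0.123, 0.992, -0.001], 'ft_force': [-0.749, 0.155, 0.644], 'torque': [-0.022, 0.0, -0.002], 'gripper_force': 0.0, 'finger_gap': 0.085}Traceback (most recent call last):
  File "<stdin>", line 4, in <module>
  File "h.py", line 13, in cloud
    return p@d['rotation'].T+d['position']
           ~^~~~~~~~~~~~~~~~
ValueError: matmul: Input operand 1 has a mismatch in its core dimension 0, with gufunc signature (n?,k),(k,m?)->(n?,m?) (size 4 is different from 3)
```

Camera rotation is a quaternion.

```bash
sed -i "s/d\['rotation'\]=np.array(d\['rotation'\]); return d/d['rotation']=np.array(d['rotation'])\n    if d['rotation'].size==4: d['rotation']=R.from_quat(np.roll(d['rotation'],-1)).as_matrix()\n    return d/" h.py
python3 - <<'E'
from h import *
a=snap('top');b=snap('scene')
np.savez('s.npz',top=cloud(a),tim=a['image'],sc=cloud(b),sim=b['image'])
cv2.imwrite('pics/a.png',cv2.resize(a['image'],(800,600)));cv2.imwrite('pics/b.png',cv2.resize(b['image'],(800,600)))
for d in(a,b):print(d['position'],d['rotation'].round(2).tolist(),d['fx'])
E
```

```text
[0.37127861 0.05618547 1.53961821] [[-0.01, -0.99, 0.11], [-1.0, 0.01, -0.01], [0.01, -0.11, -0.99]] 438.77321860808405
[1.18847727 1.09203007 1.08097604] [[-0.84, 0.33, -0.43], [0.54, 0.54, -0.65], [0.02, -0.78, -0.63]] 448.52981601752333
```

View pics/a.png

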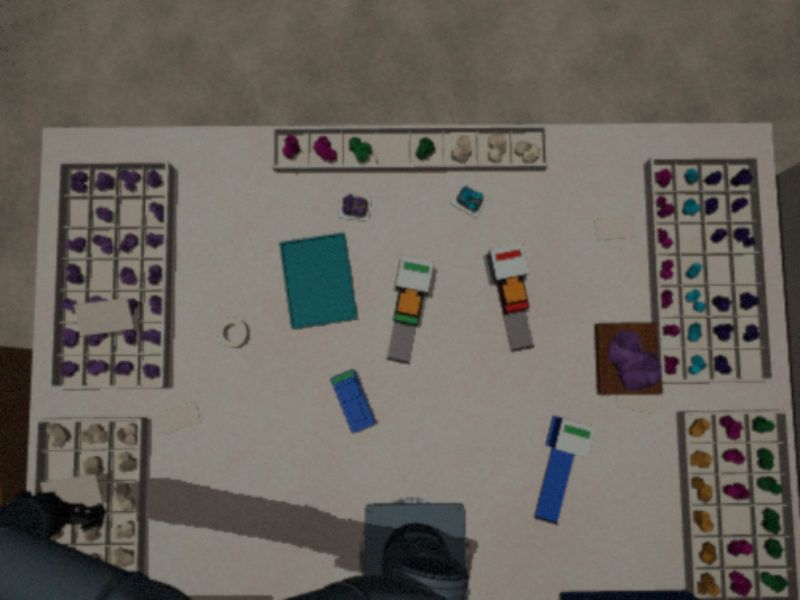

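View pics/b.png

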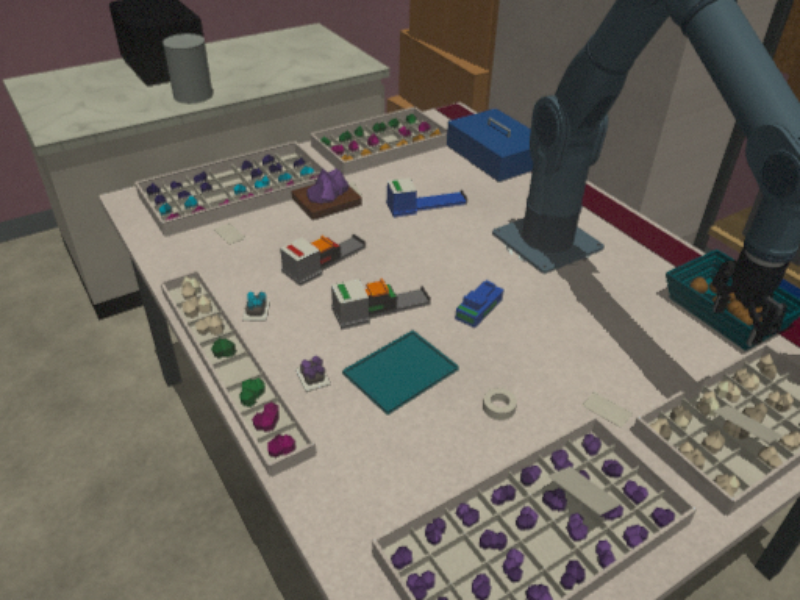

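The top view shows the green charger at about (410,300) in 800x600, sliding out towards the robot (down). The tray is at (318,280), the red charger at (510,290), the tape at (236,333), and the specimens at (355,207) and (470,200).

Run:
```python
import numpy as np,cv2
s=np.load('s.npz');P=s['top'];im=s['tim'];hsv=cv2.cvtColor(im,cv2.COLOR_BGR2HSV)
def box(name,m):
    p=P[m]; c,sz,a=cv2.minAreaRect((p[:,:2]*1000).astype(np.float32))
    print(name,m.sum(),'c',np.round(c,1),'sz',np.round(sz,1),'a',round(a,1),'z',np.percentile(p[:,2],[5,50,95]).round(4),'med',np.median(p,0).round(4))
H,S,V=[hsv[...,i].astype(int) for i in range(3)]
v,u=np.mgrid[0:384,0:512]
def roi(x0,y0,x1,y1): return (u>x0*.64)&(u<x1*.64)&(v>y0*.64)&(v<y1*.64)
t=roi(265,220,375,340)&(H>80)&(H<100)&(S>120); box('tray',t)
g=roi(380,250,445,370)
box('orange',g&(H>5)&(H<25)&(S>150)&(V>100))
box('green',g&(H>40)&(H<80)&(S>100))
z=P[...,2]
box('roof',g&(z>.068)&(z<.09))
box('deck',g&(S<60)&(z>.008)&(z<.02)&(v>326*.64))
for n,b in dict(am=(335,185,380,225),ch=(450,180,490,220),tape=(215,310,255,355)).items(): box(n,roi(*b)&(z>.008))
box('redall',roi(480,240,545,355)&(z>.03))
```

```text
tray 2274 c [526.4 187.1] sz [370.3 166.5] a 15.9 z [-0.0012  0.0051  0.013 ] med [0.6038 0.21   0.0051]
orange 170 c [470.7  22.2] sz [ 43.1 208.4] a 78.6 z [0.0607 0.0682 0.0757] med [0.5452 0.0057 0.0682]
green 132 c [563.7   2.3] sz [ 49.7 128.1] a 78.9 z [0.0462 0.0535 0.0823] med [0.5171 0.0049 0.0535]
roof 508 c [ 5.803e+02 -2.000e-01] sz [ 70.7 120.7] a 78.5 z [0.0694 0.0764 0.0817] med [ 0.5986 -0.0016  0.0764]
deck 305 c [452.4  -3.2] sz [132.9  87.3] a 83.4 z [0.0089 0.0139 0.0186] med [0.4579 0.0254 0.0139]
am 229 c [594.2  83.4] sz [447.6  85.7] a 11.8 z [0.0091 0.0347 0.0475] med [0.7674 0.1273 0.0347]
ch 226 c [589.9 -64.2] sz [ 81.4 492.5] a 70.5 z [0.0089 0.0353 0.0471] med [ 0.7811 -0.1315  0.0353]
tape 242 c [421.4 250. ] sz [392.7  78.3] a 64.2 z [0.0118 0.0233 0.0303] med [0.4847 0.396  0.0233]
redall 859 c [529.4 -85.7] sz [149.6 397.6] a 27.5 z [0.0443 0.0704 0.0815] med [ 0.6009 -0.2128  0.0704]
```

```bash
cat > m.py <<'E'
import numpy as np,cv2
def box(name,P,m):
    p=P[m&np.isfinite(P).all(-1)]; k=np.linalg.norm(p-np.median(p,0),axis=1)<.16; p=p[k]
    c,sz,a=cv2.minAreaRect((p[:,:2]*1000).astype(np.float32))
    print(name,len(p),'c',np.round(c,1),'sz',np.round(sz,1),'a',round(a,1),'z',np.percentile(p[:,2],[5,50,95]).round(4),'mean',p.mean(0).round(4))
E
python3 - <<'E'
from m import *; from h import *
s=np.load('s.npz');P=s['top'];im=s['tim'];hsv=cv2.cvtColor(im,cv2.COLOR_BGR2HSV)
H,S,V=[hsv[...,i].astype(int) for i in range(3)]
v,u=np.mgrid[0:384,0:512]
def roi(x0,y0,x1,y1): return (u>x0*.64)&(u<x1*.64)&(v>y0*.64)&(v<y1*.64)
z=P[...,2];er=lambda m:cv2.morphologyEx(m.astype(np.uint8),cv2.MORPH_OPEN,np.ones((3,3)))>0
box('tray',P,er(roi(265,220,375,340)&(H>80)&(H<100)&(S>120)))
g=roi(380,250,445,370)
box('orange',P,er(g&(H>5)&(H<25)&(S>150)&(V>100)))
box('roof',P,er(g&(z>.07)&(z<.085)&(v<291*.64)))
box('roofwhite',P,er(g&(S<60)&(V>130)&(z>.05)))
box('deck',P,er(g&(z>.008)&(z<.02)&(v>326*.64)&(V<150)))
q=r.get_obs()['ee_rot'];print(R.from_quat(np.roll(q,-1)).as_matrix().round(3))
print(np.array(r.get_image('wrist')['mount']).round(3))
E
```

```text
tray 2262 c [603.2 208.5] sz [196.3 145.3] a 8.3 z [-0.0012  0.0051  0.0127] mean [0.604  0.2095 0.0053]
orange 167 c [547.9   6.6] sz [43.2 50.8] a 78.1 z [0.0612 0.0682 0.0755] mean [0.5452 0.0071 0.0682]
roof 393 c [605.9  -5.5] sz [70.5 67.6] a 78.3 z [0.0717 0.0772 0.0819] mean [ 0.6053 -0.0054  0.0772]
roofwhite 263 c [607.6  -5.5] sz [67.3 64.9] a 78.2 z [0.0713 0.0771 0.0816] mean [ 0.602  -0.004   0.0769]
deck 233 c [459.9  24.2] sz [48.9 74.5] a 75.2 z [0.0094 0.0139 0.0187] mean [0.4565 0.0243 0.0138]
[[-0.97   0.244 -0.   ]
 [ 0.244  0.97  -0.001]
 [-0.    -0.001 -1.   ]]
[[-0.    -0.956 -0.292  0.075]
 [ 1.    -0.    -0.001 -0.   ]
 [ 0.    -0.292  0.956 -0.142]
 [ 0.     0.     0.     1.   ]]
```

```bash
python3 -m pendant '[{"claw":1,"tx":-17.5,"ty":-17,"az":-0.3},{"claw":1,"tx":-17.5,"ty":-17,"az":-0.3},{"claw":1,"tx":-17.5,"ty":-17,"az":-0.3},{"claw":1,"tx":-17.5,"ty":-17,"az":-0.3},{"claw":1,"tx":-17.5,"ty":-17,"az":-0.3},{"claw":1,"tx":-17.5,"ty":-17,"az":-0.3},{"claw":1,"tx":-17.5,"ty":-17,"az":-0.3},{"claw":1,"tx":-17.5,"ty":-17,"az":-0.3},{"claw":1,"tx":-17.5,"ty":-17,"az":-0.3},{"claw":1,"tx":-17.5,"ty":-17,"az":-0.3}]' 40
cat > w.py <<'E'
from h import *
# remaining move to a target (x,y,z,yaw of tool x in deg): w.py x y z yaw
import sys
def to(x,y,z,yaw=None):
    o=r.get_obs(); M=R.from_quat(np.roll(o['ee_rot'],-1)).as_matrix(); d=M.T@(np.array([x,y,z])-o['tcp_pos'])/.03
    cur=np.degrees(np.arctan2(M[1,0],M[0,0]))
    print('t',o['clock'],'tcp',np.round(o['tcp_pos'],4),'yaw',round(cur,2),'zaxis',M[:,2].round(3),'move',d.round(2),'az',None if yaw is None else round(-(yaw-cur)/8,2),'F',np.round(o['ft_force'],2))
if __name__=='__main__': to(*map(float,sys.argv[1:]))
E
python3 w.py .544 .007 .2 168.3
```

```text
t 0.25 tcp [0.1587 0.63   0.2309] yaw 165.86 zaxis [-0.    -0.001 -1.   ] move [-17.53 -17.     1.04] az -0.3 F [0.19 0.29 0.04]validation failed for argument at $[0]...
```

```bash
python3 -m pendant '[{"claw":1,"tx":-17.5,"ty":-17,"tz":0,"ax":0,"ay":0,"az":-0.3},{"claw":1,"tx":-17.5,"ty":-17,"tz":0,"ax":0,"ay":0,"az":-0.3},{"claw":1,"tx":-17.5,"ty":-17,"tz":0,"ax":0,"ay":0,"az":-0.3},{"claw":1,"tx":-17.5,"ty":-17,"tz":0,"ax":0,"ay":0,"az":-0.3},{"claw":1,"tx":-17.5,"ty":-17,"tz":0,"ax":0,"ay":0,"az":-0.3},{"claw":1,"tx":-17.5,"ty":-17,"tz":0,"ax":0,"ay":0,"az":-0.3},{"claw":1,"tx":-17.5,"ty":-17,"tz":0,"ax":0,"ay":0,"az":-0.3},{"claw":1,"tx":-17.5,"ty":-17,"tz":0,"ax":0,"ay":0,"az":-0.3},{"claw":1,"tx":-17.5,"ty":-17,"tz":0,"ax":0,"ay":0,"az":-0.3},{"claw":1,"tx":-17.5,"ty":-17,"tz":0,"ax":0,"ay":0,"az":-0.3}]' 40
python3 w.py .544 .007 .2 168.3
```

```text
clock: 1.25
tcp_pos: [0.4222, 0.2031, 0.2316]
ee_rot: [0.0, 0.102, 0.995, 0.0]
ft_force: [1.0, 0.1, 0.4]
finger_gap: 0.0002
gripper_force: 0.0
t 1.25 tcp [0.4222 0.2031 0.2316] yaw 168.27 zaxis [ 0.001  0.001 -1.   ] move [-5.3  -5.57  1.05] az -0.0 F [1.   0.13 0.37]
```

```bash
python3 -m pendant '[{"claw":1,"tx":-4.8,"ty":-5.1,"tz":1,"ax":0,"ay":0,"az":0},{"claw":1,"tx":-4.8,"ty":-5.1,"tz":1,"ax":0,"ay":0,"az":0},{"claw":1,"tx":-4.8,"ty":-5.1,"tz":1,"ax":0,"ay":0,"az":0},{"claw":1,"tx":-4.8,"ty":-5.1,"tz":1,"ax":0,"ay":0,"az":0},{"claw":1,"tx":-4.8,"ty":-5.1,"tz":1,"ax":0,"ay":0,"az":0},{"claw":1,"tx":-4.8,"ty":-5.1,"tz":1,"ax":0,"ay":0,"az":0},{"claw":1,"tx":-4.8,"ty":-5.1,"tz":1,"ax":0,"ay":0,"az":0},{"claw":1,"tx":-4.8,"ty":-5.1,"tz":1,"ax":0,"ay":0,"az":0}]'
python3 w.py .544 .007 .2 168.3
python3 - <<'E'
from h import *; from m import box
d=snap('wrist');P=cloud(d);im=d['image'];cv2.imwrite('pics/c.png',im);np.savez('w.npz',P=P,im=im)
H,S,V=[cv2.cvtColor(im,cv2.COLOR_BGR2HSV)[...,i].astype(int) for i in range(3)];z=P[...,2]
er=lambda m:cv2.morphologyEx(m.astype(np.uint8),cv2.MORPH_OPEN,np.ones((3,3)))>0
near=(np.hypot(P[...,0]-.55,P[...,1])<.15)
box('orange',P,er(near&(H>5)&(H<25)&(S>150)&(z>.05)))
box('roof',P,er(near&(z>.072)&(z<.083)&(P[...,0]>.565)))
box('green',P,er(near&(H>40)&(H<80)&(S>100)&(z<.06)))
E
```

```text
clock: 2.05
tcp_pos: [0.5307, 0.028, 0.2014]
ee_rot: [-0.0, 0.101, 0.995, 0.001]
ft_force: [-0.3, 0.1, 1.4]
finger_gap: -0.0001
gripper_force: 0.0
t 2.05 tcp [0.5307 0.028  0.2014] yaw 168.44 zaxis [-0.     0.001 -1.   ] move [-0.58 -0.6   0.05] az 0.02 F [-0.31  0.09  1.4 ]
orange 1846 c [546.3   5.8] sz [47.  54.6] a 79.6 z [0.0616 0.0683 0.0754] mean [0.5419 0.0076 0.0683]
roof 1220 c [600.2  -4.6] sz [70.6 58.7] a 78.1 z [0.0752 0.0768 0.0786] mean [ 0.5883 -0.0213  0.0768]
green 767 c [508.3  14.6] sz [51.6 17.2] a 78.1 z [0.0337 0.0502 0.0515] mean [0.5083 0.0149 0.0484]
```

View pics/c.png

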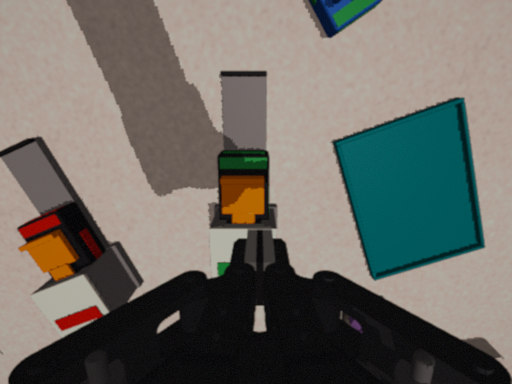

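The wrist view shows the green pack clipped at (243,190), with the closed fingers at (260,250) just right of the axis. The tray is on the right at (410,190).

```bash
python3 - <<'E'
import numpy as np,cv2
s=np.load('w.npz');P=s['P'];H,S,V=[cv2.cvtColor(s['im'],cv2.COLOR_BGR2HSV)[...,i].astype(int) for i in range(3)]
a=np.radians(-11.8);X=np.array([np.cos(a),np.sin(a)]);Y=np.array([-X[1],X[0]])
q=P[...,:2]-[.565,.003];x=q@X;y=q@Y
m=(H>5)&(H<25)&(S>150)&(abs(x)<.1)&(abs(y)<.04)
for b in np.arange(-.056,.02,.004):
    k=m&(x>=b)&(x<b+.004)
    if k.sum()>5: print(round(b*1000),k.sum(),'z',np.percentile(P[k][:,2],[10,50,90]).round(4),'y',np.percentile(y[k],[2,98]).round(4))
E
python3 w.py .5425 .008 .085 168.1
```

```text
-52 6 z [0.2563 0.2829 0.2867] y [-0.0253  0.0376]
-48 204 z [0.0647 0.0729 0.0756] y [-0.0208  0.0209]
-44 206 z [0.0497 0.0749 0.076 ] y [-0.0226  0.021 ]
-40 96 z [0.0587 0.0685 0.0745] y [-0.0263  0.0225]
-36 165 z [0.0673 0.0681 0.069 ] y [-0.0219  0.0212]
-32 172 z [0.0673 0.0682 0.0692] y [-0.0236  0.022 ]
-28 166 z [0.0669 0.0682 0.069 ] y [-0.0245  0.0222]
-24 156 z [0.0671 0.0681 0.069 ] y [-0.0247  0.0213]
-20 165 z [0.0674 0.0683 0.069 ] y [-0.0239  0.0213]
-16 147 z [0.0668 0.0683 0.069 ] y [-0.0248  0.0226]
-12 161 z [0.0672 0.0681 0.069 ] y [-0.0219  0.0214]
-8 89 z [0.067  0.0682 0.0689] y [-0.0252  0.0227]
-4 73 z [0.0606 0.0618 0.0626] y [-0.0254  0.0228]
0 95 z [0.0497 0.0615 0.0625] y [-0.0244  0.0207]
4 91 z [0.0598 0.0618 0.0626] y [-0.0143  0.0127]
8 12 z [0.0491 0.0502 0.061 ] y [-0.0154  0.0127]
t 2.1 tcp [0.5308 0.0279 0.2015] yaw 168.44 zaxis [-0.     0.001 -1.   ] move [-0.52 -0.58  3.88] az 0.04 F [-0.55 -0.5  -0.24]
```

```bash
python3 -m pendant '[{"claw":1,"tx":-0.5,"ty":-0.58,"tz":1,"ax":0,"ay":0,"az":0.03},{"claw":1,"tx":-0.5,"ty":-0.58,"tz":2.4,"ax":0,"ay":0,"az":0.03},{"claw":1,"tx":-0.5,"ty":-0.58,"tz":3.6,"ax":0,"ay":0,"az":0.03},{"claw":1,"tx":-0.5,"ty":-0.58,"tz":3.9,"ax":0,"ay":0,"az":0.03},{"claw":1,"tx":-0.5,"ty":-0.58,"tz":3.9,"ax":0,"ay":0,"az":0.03},{"claw":1,"tx":-0.5,"ty":-0.58,"tz":3.9,"ax":0,"ay":0,"az":0.03}]'
python3 w.py .5415 .0079 .072 168.1
```

```text
clock: 2.7
tcp_pos: [0.5436, 0.0063, 0.0859]
ee_rot: [0.001, 0.104, 0.995, 0.0]
ft_force: [-0.1, -0.1, 0.0]
finger_gap: -0.0001
gripper_force: 0.0
t 2.7 tcp [0.5436 0.0063 0.0859] yaw 168.07 zaxis [ 0.002  0.    -1.   ] move [0.08 0.04 0.46] az -0.0 F [-0.13 -0.07  0.04]
```

```bash
python3 -m pendant '[{"claw":1,"tx":0.08,"ty":0.04,"tz":0.3,"ax":0,"ay":0,"az":0},{"claw":1,"tx":0.08,"ty":0.04,"tz":0.5,"ax":0,"ay":0,"az":0},{"claw":1,"tx":0.08,"ty":0.04,"tz":0.55,"ax":0,"ay":0,"az":0},{"claw":1,"tx":0.08,"ty":0.04,"tz":0.55,"ax":0,"ay":0,"az":0}]'; python3 -m pendant '[{"claw":1,"tx":0,"ty":0,"tz":0.05,"ax":0,"ay":0,"az":0},{"claw":1,"tx":0,"ty":0,"tz":0.1,"ax":0,"ay":0,"az":0},{"claw":1,"tx":0,"ty":0,"tz":0.1,"ax":0,"ay":0,"az":0}]'
```

```text
clock: 3.1
tcp_pos: [0.5404, 0.0077, 0.068]
ee_rot: [-0.0, 0.104, 0.995, 0.0]
ft_force: [-1.3, 2.0, 3.5]
finger_gap: 0.0001
gripper_force: 1.5
clock: 3.4
tcp_pos: [0.5404, 0.0077, 0.0649]
ee_rot: [-0.0, 0.104, 0.995, 0.0]
ft_force: [-1.7, 2.6, 5.0]
finger_gap: -0.0001
gripper_force: 2.4
```

```bash
python3 -m pendant '[{"claw":1,"tx":0,"ty":0,"tz":0.07,"ax":0,"ay":0,"az":0},{"claw":1,"tx":0,"ty":0,"tz":0.15,"ax":0,"ay":0,"az":0},{"claw":1,"tx":0,"ty":0,"tz":0.15,"ax":0,"ay":0,"az":0},{"claw":1,"tx":0,"ty":0,"tz":0.15,"ax":0,"ay":0,"az":0}]'
```

```text
clock: 3.8
tcp_pos: [0.5404, 0.0077, 0.0606]
ee_rot: [-0.0, 0.104, 0.995, 0.0]
ft_force: [-2.4, 2.3, 7.8]
finger_gap: 0.0001
gripper_force: 3.7
```

```bash
python3 -m pendant '[{"claw":1,"tx":0.08,"ty":0,"tz":0,"ax":0,"ay":0,"az":0},{"claw":1,"tx":0.16,"ty":0,"tz":0,"ax":0,"ay":0,"az":0},{"claw":1,"tx":0.24,"ty":0,"tz":0,"ax":0,"ay":0,"az":0},{"claw":1,"tx":0.32,"ty":0,"tz":0,"ax":0,"ay":0,"az":0},{"claw":1,"tx":0.4,"ty":0,"tz":0,"ax":0,"ay":0,"az":0},{"claw":1,"tx":0.4,"ty":0,"tz":0,"ax":0,"ay":0,"az":0}]'; python3 w.py .5404 .0077 .0606 168.2
```

```text
clock: 4.4
tcp_pos: [0.5352, 0.0086, 0.0625]
ee_rot: [0.007, 0.105, 0.994, 0.0]
ft_force: [9.5, -2.2, 4.0]
finger_gap: 0.0001
gripper_force: 6.7
t 4.4 tcp [0.5352 0.0086 0.0625] yaw 167.96 zaxis [ 0.013 -0.001 -1.   ] move [-0.18  0.01  0.07] az -0.03 F [ 9.49 -2.24  3.99]
```

```bash
python3 -m pendant '[{"claw":1,"tx":-0.15,"ty":0,"tz":0.05,"ax":0,"ay":0,"az":0},{"claw":1,"tx":-0.25,"ty":0,"tz":0.1,"ax":0,"ay":0,"az":0},{"claw":1,"tx":-0.25,"ty":0,"tz":0.13,"ax":0,"ay":0,"az":0},{"claw":1,"tx":-0.25,"ty":0,"tz":0.13,"ax":0,"ay":0,"az":0}]'; python3 w.py .5404 .0077 .0606 168.2
```

```text
clock: 4.8
tcp_pos: [0.5357, 0.0084, 0.059]
ee_rot: [-0.001, 0.105, 0.995, 0.001]
ft_force: [-12.1, 3.1, 35.9]
finger_gap: -0.0002
gripper_force: 18.4
t 4.8 tcp [0.5357 0.0084 0.059 ] yaw 168.0 zaxis [-0.001  0.001 -1.   ] move [-0.16  0.01 -0.05] az -0.03 F [-12.06   3.06  35.94]
```

```bash
python3 -m pendant '[{"claw":1,"tx":0.05,"ty":0,"tz":-0.04,"ax":0,"ay":0,"az":0},{"claw":1,"tx":0.1,"ty":0,"tz":-0.05,"ax":0,"ay":0,"az":0},{"claw":1,"tx":0.1,"ty":0,"tz":-0.05,"ax":0,"ay":0,"az":0}]'; python3 w.py .5404 .0077 .0606 168.2
```

```text
clock: 5.1
tcp_pos: [0.5355, 0.0084, 0.0593]
ee_rot: [0.003, 0.105, 0.995, 0.0]
ft_force: [0.5, 0.5, 11.4]
finger_gap: -0.0002
gripper_force: 5.9
t 5.1 tcp [0.5355 0.0084 0.0593] yaw 168.0 zaxis [ 0.005 -0.    -1.   ] move [-0.17  0.01 -0.04] az -0.03 F [ 0.52  0.49 11.45]
```

Fully pressed (8.9 mm, 11 N); now pull.

```bash
python3 -m pendant '[{"claw":1,"tx":0.1,"ty":0,"tz":0.02,"ax":0,"ay":0,"az":0},{"claw":1,"tx":0.2,"ty":0,"tz":0.04,"ax":0,"ay":0,"az":0},{"claw":1,"tx":0.3,"ty":0,"tz":0.05,"ax":0,"ay":0,"az":0},{"claw":1,"tx":0.4,"ty":0,"tz":0.06,"ax":0,"ay":0,"az":0},{"claw":1,"tx":0.4,"ty":0,"tz":0.06,"ax":0,"ay":0,"az":0}]'; python3 w.py .5404 .0077 .0606 168.2
```

```text
clock: 5.6
tcp_pos: [0.5283, 0.0102, 0.0591]
ee_rot: [0.007, 0.105, 0.994, 0.0]
ft_force: [7.1, -1.9, 12.4]
finger_gap: -0.0001
gripper_force: 7.5
t 5.6 tcp [0.5283 0.0102 0.0591] yaw 167.95 zaxis [ 0.014 -0.001 -1.   ] move [-0.41  0.   -0.05] az -0.03 F [ 7.11 -1.86 12.44]
```

```bash
python3 -m pendant '[{"claw":1,"tx":0.1,"ty":0,"tz":0.01,"ax":0,"ay":0,"az":0},{"claw":1,"tx":0.2,"ty":0,"tz":0.01,"ax":0,"ay":0,"az":0},{"claw":1,"tx":0.3,"ty":0,"tz":0.01,"ax":0,"ay":0,"az":0},{"claw":1,"tx":0.4,"ty":0,"tz":0.01,"ax":0,"ay":0,"az":0},{"claw":1,"tx":0.5,"ty":0,"tz":0.01,"ax":0,"ay":0,"az":0},{"claw":1,"tx":0.6,"ty":0,"tz":0.01,"ax":0,"ay":0,"az":0},{"claw":1,"tx":0.7,"ty":0,"tz":0.01,"ax":0,"ay":0,"az":0}]'; python3 w.py .5404 .0077 .0606 168.2
```

```text
clock: 6.3
tcp_pos: [0.5088, 0.0146, 0.059]
ee_rot: [0.008, 0.105, 0.994, 0.0]
ft_force: [8.7, -0.8, 13.7]
finger_gap: -0.0006
gripper_force: 8.2
t 6.3 tcp [0.5088 0.0146 0.059 ] yaw 167.94 zaxis [ 0.016 -0.001 -1.   ] move [-1.08 -0.01 -0.04] az -0.03 F [ 8.75 -0.79 13.72]
```

```bash
python3 -m pendant '[{"claw":1,"tx":0.1,"ty":0,"tz":0,"ax":0,"ay":0,"az":0},{"claw":1,"tx":0.2,"ty":0,"tz":0,"ax":0,"ay":0,"az":0},{"claw":1,"tx":0.3,"ty":0,"tz":0,"ax":0,"ay":0,"az":0},{"claw":1,"tx":0.4,"ty":0,"tz":0,"ax":0,"ay":0,"az":0},{"claw":1,"tx":0.5,"ty":0,"tz":0,"ax":0,"ay":0,"az":0},{"claw":1,"tx":0.6,"ty":0,"tz":0,"ax":0,"ay":0,"az":0},{"claw":1,"tx":0.7,"ty":0,"tz":0,"ax":0,"ay":0,"az":0},{"claw":1,"tx":0.8,"ty":0,"tz":0,"ax":0,"ay":0,"az":0},{"claw":1,"tx":0.9,"ty":0,"tz":0,"ax":0,"ay":0,"az":0},{"claw":1,"tx":1.0,"ty":0,"tz":0,"ax":0,"ay":0,"az":0}]'; python3 w.py .5404 .0077 .0606 168.2
python3 - <<'E'
from h import *; from m import box
d=snap('wrist');P=cloud(d);im=d['image'];cv2.imwrite('pics/d.png',im)
H,S,V=[cv2.cvtColor(im,cv2.COLOR_BGR2HSV)[...,i].astype(int) for i in range(3)];z=P[...,2]
er=lambda m:cv2.morphologyEx(m.astype(np.uint8),cv2.MORPH_OPEN,np.ones((3,3)))>0
near=(np.hypot(P[...,0]-.5,P[...,1])<.15)
box('green',P,er(near&(H>40)&(H<80)&(S>100)&(z<.056)&(z>.045)))
E
```

```text
clock: 7.3
tcp_pos: [0.48, 0.0211, 0.0589]
ee_rot: [0.008, 0.105, 0.994, 0.001]
ft_force: [9.3, -1.6, 14.8]
finger_gap: -0.0004
gripper_force: 8.8
t 7.3 tcp [0.48   0.0211 0.0589] yaw 167.93 zaxis [ 0.017 -0.    -1.   ] move [-2.06 -0.01 -0.02] az -0.03 F [ 9.32 -1.6  14.8 ]
green 2048 c [453.   27.2] sz [52.  14.1] a 78.5 z [0.0493 0.0504 0.0515] mean [0.4527 0.0271 0.0504]
```

View pics/d.png

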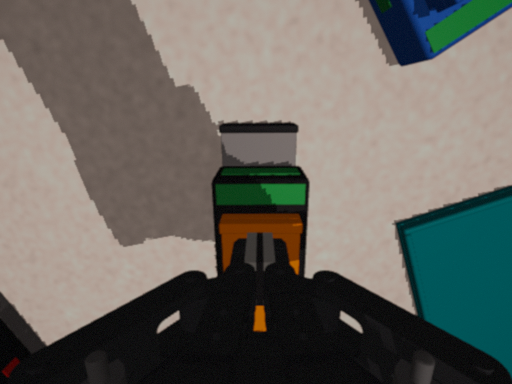

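The fingers sit against the ridge at (260,225) and the pack has moved 55 mm, with the deck still showing ahead of it at (258,150). Another 14 mm.

```bash
python3 -m pendant '[{"claw":1,"tx":0.1,"ty":0,"tz":0,"ax":0,"ay":0,"az":0},{"claw":1,"tx":0.2,"ty":0,"tz":0,"ax":0,"ay":0,"az":0},{"claw":1,"tx":0.3,"ty":0,"tz":0,"ax":0,"ay":0,"az":0},{"claw":1,"tx":0.4,"ty":0,"tz":0,"ax":0,"ay":0,"az":0},{"claw":1,"tx":0.45,"ty":0,"tz":0,"ax":0,"ay":0,"az":0},{"claw":1,"tx":0.45,"ty":0,"tz":0,"ax":0,"ay":0,"az":0},{"claw":1,"tx":0.25,"ty":0,"tz":-0.3,"ax":0,"ay":0,"az":0},{"claw":1,"tx":0.25,"ty":0,"tz":-1.3,"ax":0,"ay":0,"az":0},{"claw":1,"tx":0.25,"ty":0,"tz":-2.5,"ax":0,"ay":0,"az":0},{"claw":-1,"tx":0.25,"ty":0,"tz":-3,"ax":0,"ay":0,"az":0}]'
python3 -m pendant '[{"claw":-1,"tx":0,"ty":0,"tz":0,"ax":0,"ay":0,"az":0},{"claw":-1,"tx":0,"ty":0,"tz":0,"ax":0,"ay":0,"az":0},{"claw":-1,"tx":0,"ty":0,"tz":0,"ax":0,"ay":0,"az":0}]'; python3 w.py .5404 .0077 .0606 168.2
python3 - <<'E'
from h import *; from m import box
d=snap('wrist');P=cloud(d);im=d['image'];cv2.imwrite('pics/e.png',im)
H,S,V=[cv2.cvtColor(im,cv2.COLOR_BGR2HSV)[...,i].astype(int) for i in range(3)];z=P[...,2]
er=lambda m:cv2.morphologyEx(m.astype(np.uint8),cv2.MORPH_OPEN,np.ones((3,3)))>0
near=(np.hypot(P[...,0]-.5,P[...,1])<.15)
box('green',P,er(near&(H>40)&(H<80)&(S>100)&(z<.056)&(z>.045)))
box('orange',P,er(near&(H>5)&(H<25)&(S>150)&(z>.065)))
box('packtop',P,er(near&(V<75)&(z>.047)&(z<.054)))
box('tray',P,er((H>80)&(H<100)&(S>120)))
E
```

```text
clock: 8.35
tcp_pos: [0.4657, 0.023, 0.1483]
ee_rot: [0.002, 0.105, 0.994, 0.0]
ft_force: [-0.1, 0.4, -0.7]
finger_gap: 0.0136
gripper_force: 0.0
clock: 8.65
tcp_pos: [0.4633, 0.0233, 0.1448]
ee_rot: [-0.001, 0.104, 0.995, -0.0]
ft_force: [-0.3, -0.3, -0.4]
finger_gap: 0.0577
gripper_force: 0.0
t 8.65 tcp [0.4633 0.0233 0.1448] yaw 168.01 zaxis [-0.002 -0.001 -1.   ] move [-2.63  0.03  2.8 ] az -0.02 F [-0.3  -0.32 -0.41]
green 949 c [437.8  30.3] sz [51.4 13.7] a 78.3 z [0.0492 0.0503 0.0516] mean [0.4376 0.0302 0.0504]
orange 2713 c [492.7  19. ] sz [44.  91.3] a 77.9 z [0.0671 0.0685 0.0754] mean [0.4736 0.023  0.0694]
packtop 2989 c [501.7  18.1] sz [ 67.6 149.5] a 76.4 z [0.0483 0.0497 0.0509] mean [0.4893 0.017  0.0496]
tray 17066 c [601.  209.5] sz [198.9 149.2] a 8.3 z [0.0036 0.0048 0.0131] mean [0.5766 0.2168 0.0056]
```

View pics/e.png

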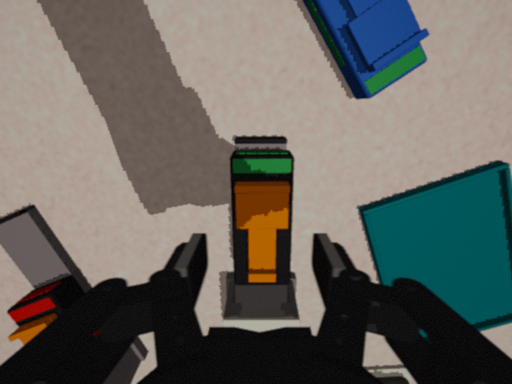

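The pack lies at (262,215), clear of the hood (front edge at row 320), with the lip at (260,140). It has slid about 70 mm. Now grasp it across its middle.

```bash
python3 -m pendant '[{"claw":-1,"tx":-1.12,"ty":0.03,"tz":0,"ax":0,"ay":0,"az":-0.03},{"claw":-1,"tx":-1.12,"ty":0.03,"tz":0,"ax":0,"ay":0,"az":-0.03},{"claw":-1,"tx":-1.12,"ty":0.03,"tz":1,"ax":0,"ay":0,"az":-0.03},{"claw":-1,"tx":-1.12,"ty":0.03,"tz":2,"ax":0,"ay":0,"az":-0.03},{"claw":-1,"tx":-1.12,"ty":0.03,"tz":3,"ax":0,"ay":0,"az":-0.03},{"claw":-1,"tx":-1.12,"ty":0.03,"tz":3.6,"ax":0,"ay":0,"az":-0.03},{"claw":-1,"tx":-1.12,"ty":0.03,"tz":4,"ax":0,"ay":0,"az":-0.03},{"claw":-1,"tx":-1.12,"ty":0.03,"tz":4.2,"ax":0,"ay":0,"az":-0.03},{"claw":-1,"tx":-1.12,"ty":0.03,"tz":4.2,"ax":0,"ay":0,"az":-0.03},{"claw":-1,"tx":-1.12,"ty":0.03,"tz":4.2,"ax":0,"ay":0,"az":-0.03}]'; python3 w.py .4965 .0173 .018 168.3
```

```text
clock: 9.7
tcp_pos: [0.4976, 0.0174, 0.0204]
ee_rot: [0.0, 0.102, 0.995, 0.0]
ft_force: [0.6, -0.4, -0.3]
finger_gap: 0.0852
gripper_force: 0.0
t 9.7 tcp [0.4976 0.0174 0.0204] yaw 168.26 zaxis [ 0.001  0.    -1.   ] move [ 0.04 -0.01  0.08] az -0.01 F [ 0.57 -0.4  -0.26]
```

```bash
python3 -m pendant '[{"claw":1,"tx":0,"ty":0,"tz":0,"ax":0,"ay":0,"az":0},{"claw":1,"tx":0,"ty":0,"tz":0,"ax":0,"ay":0,"az":0},{"claw":1,"tx":0,"ty":0,"tz":0,"ax":0,"ay":0,"az":0},{"claw":1,"tx":0,"ty":0,"tz":0,"ax":0,"ay":0,"az":0},{"claw":1,"tx":0,"ty":0,"tz":0,"ax":0,"ay":0,"az":0},{"claw":1,"tx":0,"ty":0,"tz":0,"ax":0,"ay":0,"az":0}]' 60; python3 w.py .4965 .0173 .018 168.3
```

```text
clock: 10.3
tcp_pos: [0.4977, 0.0176, 0.0207]
ee_rot: [0.001, 0.102, 0.995, 0.0]
ft_force: [-0.7, 0.7, 6.5]
finger_gap: 0.0549
gripper_force: 63.3
t 10.3 tcp [0.4977 0.0176 0.0207] yaw 168.27 zaxis [ 0.001  0.    -1.   ] move [ 0.04 -0.02  0.09] az -0.0 F [-0.75  0.69  6.55]
```

```bash
python3 -m pendant '[{"claw":1,"tx":0,"ty":0,"tz":-0.2,"ax":0,"ay":0,"az":0},{"claw":1,"tx":0,"ty":0,"tz":-0.5,"ax":0,"ay":0,"az":0},{"claw":1,"tx":0,"ty":0,"tz":-0.9,"ax":0,"ay":0,"az":0},{"claw":1,"tx":0,"ty":0,"tz":-1.3,"ax":0,"ay":0,"az":0},{"claw":1,"tx":0,"ty":0,"tz":-1.5,"ax":0,"ay":0,"az":0},{"claw":1,"tx":0,"ty":0,"tz":-1.5,"ax":0,"ay":0,"az":0}]'; python3 w.py .602 .209 .066 188.3
```

```text
clock: 10.9
tcp_pos: [0.498, 0.0176, 0.066]
ee_rot: [0.001, 0.102, 0.995, 0.0]
ft_force: [0.6, 0.5, -3.5]
finger_gap: 0.0551
gripper_force: 64.7
t 10.9 tcp [0.498  0.0176 0.066 ] yaw 168.27 zaxis [ 0.002  0.    -1.   ] move [-2.1   6.95  0.01] az -2.5 F [ 0.63  0.48 -3.49]
```

```bash
python3 -m pendant '[{"claw":1,"tx":0,"ty":0.5,"tz":0,"ax":0,"ay":0,"az":0},{"claw":1,"tx":0,"ty":1.4,"tz":0,"ax":0,"ay":0,"az":0},{"claw":1,"tx":0,"ty":2.4,"tz":0,"ax":0,"ay":0,"az":0},{"claw":1,"tx":0,"ty":3.4,"tz":0,"ax":0,"ay":0,"az":-0.3},{"claw":1,"tx":-0.2,"ty":4.4,"tz":0,"ax":0,"ay":0,"az":-0.8},{"claw":1,"tx":-0.7,"ty":5.4,"tz":0,"ax":0,"ay":0,"az":-1.3},{"claw":1,"tx":-1.3,"ty":6.2,"tz":0,"ax":0,"ay":0,"az":-1.8},{"claw":1,"tx":-1.8,"ty":6.7,"tz":0,"ax":0,"ay":0,"az":-2.3},{"claw":1,"tx":-2.1,"ty":6.95,"tz":0,"ax":0,"ay":0,"az":-2.5},{"claw":1,"tx":-2.1,"ty":6.95,"tz":0,"ax":0,"ay":0,"az":-2.5}]'; python3 w.py .602 .209 .012 188.3
python3 - <<'E'
from h import *; from m import box
d=snap('wrist');P=cloud(d);im=d['image'];cv2.imwrite('pics/f.png',im)
E
```

```text
clock: 11.9
tcp_pos: [0.6017, 0.2111, 0.064]
ee_rot: [0.0, -0.073, 0.997, 0.001]
ft_force: [-0.7, 0.7, -3.4]
finger_gap: 0.0553
gripper_force: 64.7
t 11.9 tcp [0.6017 0.2111 0.064 ] yaw -171.63 zaxis [ 0.     0.001 -1.   ] move [ 0.   -0.07  1.73] az -44.99 F [-0.65  0.66 -3.41]
```

View pics/f.png

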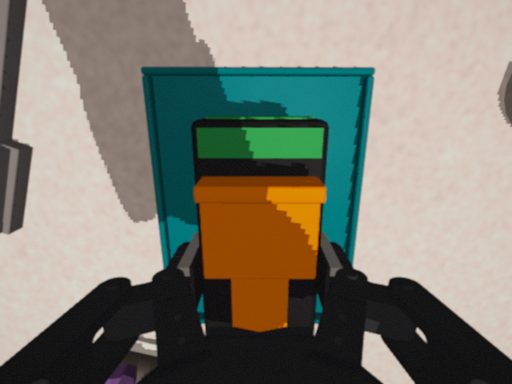

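The pack hangs level above the tray, centred and aligned with it. Lower it.

```bash
python3 -m pendant '[{"claw":1,"tx":0,"ty":-0.07,"tz":0.5,"ax":0,"ay":0,"az":0},{"claw":1,"tx":0,"ty":-0.07,"tz":1,"ax":0,"ay":0,"az":0},{"claw":1,"tx":0,"ty":-0.07,"tz":1.3,"ax":0,"ay":0,"az":0},{"claw":1,"tx":0,"ty":-0.07,"tz":1.5,"ax":0,"ay":0,"az":0},{"claw":1,"tx":0,"ty":-0.07,"tz":1.6,"ax":0,"ay":0,"az":0},{"claw":1,"tx":0,"ty":-0.07,"tz":1.67,"ax":0,"ay":0,"az":0},{"claw":1,"tx":0,"ty":-0.07,"tz":1.67,"ax":0,"ay":0,"az":0}]'; python3 w.py .602 .209 .012 -171.7
```

```text
clock: 12.65
tcp_pos: [0.6017, 0.2067, 0.0148]
ee_rot: [0.0, -0.072, 0.997, 0.0]
ft_force: [0.2, -0.2, -3.2]
finger_gap: 0.0551
gripper_force: 64.8
t 12.65 tcp [0.6017 0.2067 0.0148] yaw -171.74 zaxis [ 0.  0. -1.] move [-0.02  0.07  0.09] az -0.01 F [ 0.17 -0.21 -3.24]
```

```bash
python3 -m pendant '[{"claw":1,"tx":0,"ty":0,"tz":0.04,"ax":0,"ay":0,"az":0},{"claw":1,"tx":0,"ty":0,"tz":0.08,"ax":0,"ay":0,"az":0},{"claw":1,"tx":0,"ty":0,"tz":0.1,"ax":0,"ay":0,"az":0},{"claw":1,"tx":0,"ty":0,"tz":0.1,"ax":0,"ay":0,"az":0}]'; python3 w.py .602 .209 .012 -171.7
```

```text
clock: 13.05
tcp_pos: [0.6016, 0.2067, 0.0118]
ee_rot: [0.0, -0.072, 0.997, 0.0]
ft_force: [0.1, -0.6, -3.2]
finger_gap: 0.0549
gripper_force: 64.9
t 13.05 tcp [0.6016 0.2067 0.0118] yaw -171.74 zaxis [ 0.  0. -1.] move [-0.02  0.07 -0.01] az -0.0 F [ 0.07 -0.62 -3.21]
```

Not yet touching; another millimetre or two.

```bash
python3 -m pendant '[{"claw":1,"tx":0,"ty":0,"tz":0.04,"ax":0,"ay":0,"az":0},{"claw":1,"tx":0,"ty":0,"tz":0.06,"ax":0,"ay":0,"az":0},{"claw":1,"tx":0,"ty":0,"tz":0.06,"ax":0,"ay":0,"az":0}]'
```

```text
clock: 13.35
tcp_pos: [0.6017, 0.2068, 0.0118]
ee_rot: [-0.0, -0.072, 0.997, 0.0]
ft_force: [-7.0, -1.8, 13.3]
finger_gap: 0.055
gripper_force: 66.9
```

In contact with the floor. Open and retreat up.

```bash
python3 -m pendant '[{"claw":1,"tx":0,"ty":0,"tz":-0.05,"ax":0,"ay":0,"az":0},{"claw":0.2,"tx":0,"ty":0,"tz":-0.05,"ax":0,"ay":0,"az":0},{"claw":-1,"tx":0,"ty":0,"tz":-0.05,"ax":0,"ay":0,"az":0},{"claw":-1,"tx":0,"ty":0,"tz":-0.05,"ax":0,"ay":0,"az":0},{"claw":-1,"tx":0,"ty":0,"tz":-0.05,"ax":0,"ay":0,"az":0},{"claw":-1,"tx":0,"ty":0,"tz":-0.05,"ax":0,"ay":0,"az":0},{"claw":-1,"tx":0,"ty":0,"tz":-0.05,"ax":0,"ay":0,"az":0}]'
```

```text
clock: 14.05
tcp_pos: [0.6016, 0.2067, 0.0114]
ee_rot: [0.0, -0.072, 0.997, -0.0]
ft_force: [-1.2, -0.1, -0.5]
finger_gap: 0.0854
gripper_force: 0.0
```

```bash
python3 -m pendant '[{"claw":-1,"tx":0,"ty":0,"tz":-0.5,"ax":0,"ay":0,"az":0},{"claw":-1,"tx":0,"ty":0,"tz":-1.5,"ax":0,"ay":0,"az":0},{"claw":-1,"tx":0,"ty":0,"tz":-3,"ax":0,"ay":0,"az":0},{"claw":-1,"tx":0,"ty":0,"tz":-4.5,"ax":0,"ay":0,"az":0},{"claw":-1,"tx":0,"ty":0,"tz":-6,"ax":0,"ay":0,"az":0},{"claw":-1,"tx":0,"ty":0,"tz":-6,"ax":0,"ay":0,"az":0},{"claw":-1,"tx":0,"ty":0,"tz":-6,"ax":0,"ay":0,"az":0}]'
python3 - <<'E'
from h import *; from m import box
d=snap('wrist');P=cloud(d);im=d['image'];cv2.imwrite('pics/g.png',im)
H,S,V=[cv2.cvtColor(im,cv2.COLOR_BGR2HSV)[...,i].astype(int) for i in range(3)];z=P[...,2]
er=lambda m:cv2.morphologyEx(m.astype(np.uint8),cv2.MORPH_OPEN,np.ones((3,3)))>0
near=(np.hypot(P[...,0]-.58,P[...,1]-.2)<.13)
box('green',P,er(near&(H>40)&(H<80)&(S>100)&(z>.03)))
E
```

```text
clock: 14.75
tcp_pos: [0.6023, 0.207, 0.1937]
ee_rot: [0.002, -0.072, 0.997, 0.001]
ft_force: [0.0, 0.1, -0.5]
finger_gap: 0.0851
gripper_force: 0.0
green 727 c [540.8 197.9] sz [13.9 51.5] a 8.2 z [0.04   0.0413 0.0426] mean [0.5404 0.198  0.0413]
```

View pics/g.png

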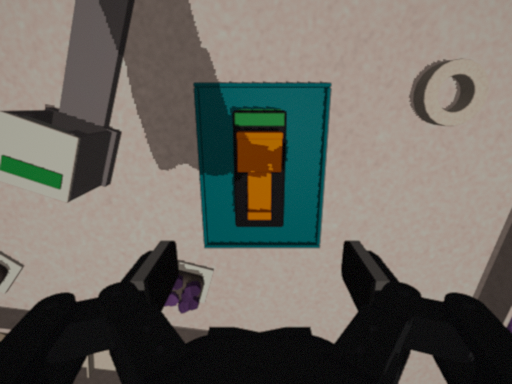

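The pack lies flat in the tray at (260,168), button up. Its top is at 41 mm, which matches the floor height, and the gripper is clear.

```bash
python3 -c "from rig import r; print(r.job_done())"
```

```text
the job is handed in; nothing more can be done
None
```

The green-striped pack was slid clear of its charger with the button held down, then laid flat, button up, in the teal tray; I handed the job in at about 15 s of the 70 s, and the hand-in returned no verdict.

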